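# Put the coloured laser filters away in their matching seats

### The job

Put the four coloured filters away: stand each one upright, glass up, flat on the floor of the storage seat of its own colour. Leave the two clear lenses, which have the same housings, standing where they are.

Things in the scene. Friction and masses are not known exactly. Their poses are not given: they have to be found in the camera images.
- red_filter: the red optical filter: a loose black upright cylinder (short lens tube), diameter 44 mm, height 42 mm, about 110 g, with a red glass disc (38 mm) in its top and a red band round its side. Origin: centre of its underside; z up the tube's axis, glass end up. It stands on the table at the start (origin at height 0)
- green_filter: the green optical filter: a loose black upright cylinder (short lens tube), diameter 44 mm, height 42 mm, about 110 g, with a green glass disc (38 mm) in its top and a green band round its side. Origin: centre of its underside; z up the tube's axis, glass end up. It stands on the table at the start (origin at height 0)
- blue_filter: the blue optical filter: a loose black upright cylinder (short lens tube), diameter 44 mm, height 42 mm, about 110 g, with a blue glass disc (38 mm) in its top and a blue band round its side. Origin: centre of its underside; z up the tube's axis, glass end up. It stands on the table at the start (origin at height 0)
- yellow_filter: the yellow optical filter: a loose black upright cylinder (short lens tube), diameter 44 mm, height 42 mm, about 110 g, with a yellow glass disc (38 mm) in its top and a yellow band round its side. Origin: centre of its underside; z up the tube's axis, glass end up. It stands on the table at the start (origin at height 0)
- clear_lens_a: a clear lens: the same loose black tube (diameter 44 mm, height 42 mm) but with pale, colourless glass and band; there are two. Not to be put away. Origin: centre of its underside, z up
- clear_lens_b: a clear lens: the same loose black tube (diameter 44 mm, height 42 mm) but with pale, colourless glass and band; there are two. Not to be put away. Origin: centre of its underside, z up
- red_seat: the red storage seat: a fixed round shallow open cup, red wall, black floor; outside diameter 78 mm, inside 64 mm, rim 12 mm and floor 5 mm above the table (a filter in it has 10 mm play all round). Origin: centre of its underside, at table height 0; z up. Small tools and a bottle stand about between tubes and seats, none over 90 mm high
- green_seat: the green storage seat: a fixed round shallow open cup, green wall, black floor; outside diameter 78 mm, inside 64 mm, rim 12 mm and floor 5 mm above the table (a filter in it has 10 mm play all round). Origin: centre of its underside, at table height 0; z up. Small tools and a bottle stand about between tubes and seats, none over 90 mm high
- blue_seat: the blue storage seat: a fixed round shallow open cup, blue wall, black floor; outside diameter 78 mm, inside 64 mm, rim 12 mm and floor 5 mm above the table (a filter in it has 10 mm play all round). Origin: centre of its underside, at table height 0; z up. Small tools and a bottle stand about between tubes and seats, none over 90 mm high
- yellow_seat: the yellow storage seat: a fixed round shallow open cup, yellow wall, black floor; outside diameter 78 mm, inside 64 mm, rim 12 mm and floor 5 mm above the table (a filter in it has 10 mm play all round). Origin: centre of its underside, at table height 0; z up. Small tools and a bottle stand about between tubes and seats, none over 90 mm high

How it is judged (in metres and radians):
At the end, for the whole second after the job is handed in: Each coloured filter stands glass up (within 0.1 rad) in the seat of its colour: axes within 12 mm, underside 3 to 7.5 mm above the seat's underside (on its 5 mm floor), released, at rest; both clear lenses upright (0.1 rad) within 15 mm of their starting places (horizontal distance between red_filter and red_seat below 0.012 m and z of red_filter in the frame of red_seat between 0.003 and 0.0075 m and angle between each of red_filter, green_filter, blue_filter, yellow_filter, clear_lens_a, clear_lens_b's own z axis and vertical below 0.1 rad and linear speed of each of red_filter, green_filter, blue_filter, yellow_filter below 0.02 m/s and angular speed of each of red_filter, green_filter, blue_filter, yellow_filter below 0.2 rad/s and contact force between each of red_filter, green_filter, blue_filter, yellow_filter and the fingers below 0.05 N and horizontal distance between green_filter and green_seat below 0.012 m and z of green_filter in the frame of green_seat between 0.003 and 0.0075 m and horizontal distance between blue_filter and blue_seat below 0.012 m and z of blue_filter in the frame of blue_seat between 0.003 and 0.0075 m and horizontal distance between yellow_filter and yellow_seat below 0.012 m and z of yellow_filter in the frame of yellow_seat between 0.003 and 0.0075 m and distance of each of clear_lens_a, clear_lens_b from where it was at the start of the episode below 0.015 m); the robot touches nothing.
It fails at once if a clear lens is moved more than 15 mm from its place or tipped (distance of clear_lens_a from where it was at the start of the episode above 0.015 m or angle between clear_lens_a's own z axis and vertical above 0.3 rad).
It fails at once if a clear lens is moved more than 15 mm from its place or tipped (distance of clear_lens_b from where it was at the start of the episode above 0.015 m or angle between clear_lens_b's own z axis and vertical above 0.3 rad).
It also fails if it takes over 112 s, if anything falls off the work surface, if the arm or the gripper's body presses on something with over 40 N, if the wrist force passes 120 N, or if a joint passes its speed limit or range.

### The arm

A 6-joint arm with a two-finger parallel gripper is mounted at the origin on the work surface. World frame = base frame: x ahead of the robot, y to its left, z up, the work surface at z = 0. Lengths are in mm, angles in rad, forces in N, time in s.
With the tool pointing down it reaches from about 300 to 775 mm from the base axis. Payload 14.6 kg.
Tool frame: the origin (TCP) lies between the finger pads; the fingertips stand manip.tip_reach ahead of it and the grasp point (between the pads) lies 5 mm behind it (manip.tip_reach is the distance from the TCP to the fingertips, in mm); z points along the fingers, y is the line along which they close (so a half turn about z gives the same grasp; the last joint's range is limited). The gripper opens to 94 mm and grips with 3 to 60 N. Pads are 16 mm wide; open, the fingers measure 119 mm over their backs; the gripper's body (75 mm by 177 mm) begins 78 mm behind the grasp point.
Start: joints at [-1.317, 0.3, 1.521, -0, 1.321, -0.067], TCP at [173.422, -521.933, 219.446] pointing down, gripper open.
Joint ranges: [-3.03, 3.03], [-0.79, 2.21], [0.23, 2.52], [-1.04, 4.18], [0, 3.07], [-2.55, 2.55]. Speed limits (rad/s): [2.22, 2.22, 2.57, 3.14, 3.14, 3.14].

### API

Orientations are given as [roll, pitch, yaw] about the fixed x, y, z axes, in that order (R = Rz(yaw) Ry(pitch) Rx(roll)).
In Python, from cell import manip gives the robot as it stands. The module is installed in compiled form; this text tells all that it offers.
- The arm moves only by the shell command python3 -m creep 'ROWS' [FORCE]. ROWS is JSON, a list of rows, each a list of 3 entries, a list of its own where there are three numbers: the opening, from -1 (shut) to 1 (fully open), then the shift along the tool's x, y, z in cm, then the turn about the tool's z in units of 5 degrees (1.0 is 5 degrees). In form: [[grip, [tx, ty, tz], roll], ...]. A call has 1 to 12 rows; each row is the pose to reach, as a shift and turn from the pose commanded when the call began, along the tool's axes at that moment; what a row does not reach only later rows make up. A row lasts 1/10 s, in which the tool goes at most 50 mm and 8.59 degrees, less where a joint would pass 70% of its speed; a pose out of reach is approached as far as the arm can. A call with a gripper value outside its range is refused whole. The fingers move at their own pace and stop on an object; FORCE is the grip in N (left out, the last holds). Time passes only in rows, so rows that repeat a pose let the fingers close. It gives the time, the measured TCP pose, the force, the opening and the grip force at its end, in the units of the state.
- manip.read_state(): the state, without advancing time (a new reading comes with each control period).
- manip.camera(name): name is "scene" or "top" or "wrist"; returns the picture (384x512x3 uint8, red, green, blue); there is no depth.
- manip.camera_params(name): a dict with "fovy" (degrees; the focal length in pixels is half the picture's height over the tangent of half this angle, whatever the lens; pixels are square), "cx", "cy" (the principal point, pixels), "k1" (the pictures are not rectified: a ray, as slopes to the right and down, at radius r is drawn at 1 + k1 r^2 times it, then the intrinsics apply), "origin" and "attitude" of the camera in the world. Camera axes: x right, y down, z forward; pixel columns grow to the right and rows downward; lengths in mm; the calibration is good to about 2 mm. A picture is of the moment at which its call begins: read the wrist's pose just before it. camera_params takes no time and is no camera call; for the wrist camera it gives the pose at the moment of the call.
- manip.sign_off(): hands the job in; it is judged then, once.
The state is a dict: "clock": time; "joints": joint angles; "qd": joint speeds; "effort": joint torques, N m; "eef_pos": TCP position; "eef_rot": TCP orientation; "wrist_force": force on the tool from outside, world axes, zero at the start; "moment": the same for the moment, N m; "finger_gap": finger opening in mm; "finger_force": force on a finger pad.
Only numpy, scipy, OpenCV 4.12 (cv2) and the standard library are available. Lean on these libraries where they do the work, as an engineer would, in place of code of your own. Each camera call takes 0.05 s, during which the arm holds its last target. There are 200 camera calls.

## Working session

There is one attempt and no reset: what is moved stays moved. The work goes in short steps, Python scripts to look and compute and a shell command to move; the robot and the scene stay as the last step left them, time stands still between calls to the robot, and variables do not carry over. Pictures are saved under pics/ and viewed, at most 14 in all, crops included, and the job is handed in when it is done.

```bash
mkdir -p pics; python3 - <<'E'
from cell import manip
import cv2
print(manip.read_state(), manip.tip_reach)
for n in("top","scene"):
    im=manip.camera(n); print(n,manip.camera_params(n))
    cv2.imwrite(f"pics/{n}0.png",cv2.resize(im[:,:,::-1],(800,600),interpolation=cv2.INTER_CUBIC)); cv2.imwrite(f"pics/{n}raw.png",im[:,:,::-1])
E
```

```text
{'clock': 0.0, 'joints': array([-1.31663243e+00,  3.00451308e-01,  1.52158955e+00,  7.40923277e-06,
        1.32070605e+00, -6.65750763e-02]), 'qd': array([ 0.00124719, -0.00040144, -0.00046741,  0.00200573,  0.00097205,
       -0.00149588]), 'effort': array([ 4.30283990e-05, -5.31807482e+01, -3.52731550e+01,  7.08829123e-02,
        2.44949665e-02, -1.29725327e-04]), 'eef_pos': array([ 173.34589087, -521.70325271,  218.89359755]), 'eef_rot': array([-3.14044143e+00, -8.39489446e-05,  3.20737092e-01]), 'wrist_force': array([-0.24215127,  0.14355382,  0.48380843]), 'moment': array([ 0.00678383, -0.00351834,  0.00456432]), 'finger_force': 0.0, 'finger_gap': 94.0594883549425} 14.0
top {'fovy': 57.7093372936286, 'cx': 261.7064575803383, 'cy': 191.01287653768887, 'k1': -0.07633138756531728, 'origin': array([429.2890005 ,   1.32799256, 988.82204778]), 'attitude': array([-2.97508291,  0.00932956, -1.57250208])}
scene {'fovy': 54.67847312956578, 'cx': 259.70559731995303, 'cy': 188.93259509898908, 'k1': -0.005438246599143948, 'origin': array([1140.79445649,  400.18717353,  697.40835378]), 'attitude': array([-2.32516461, -0.01471428,  2.21022787])}
```

View pics/top0.png

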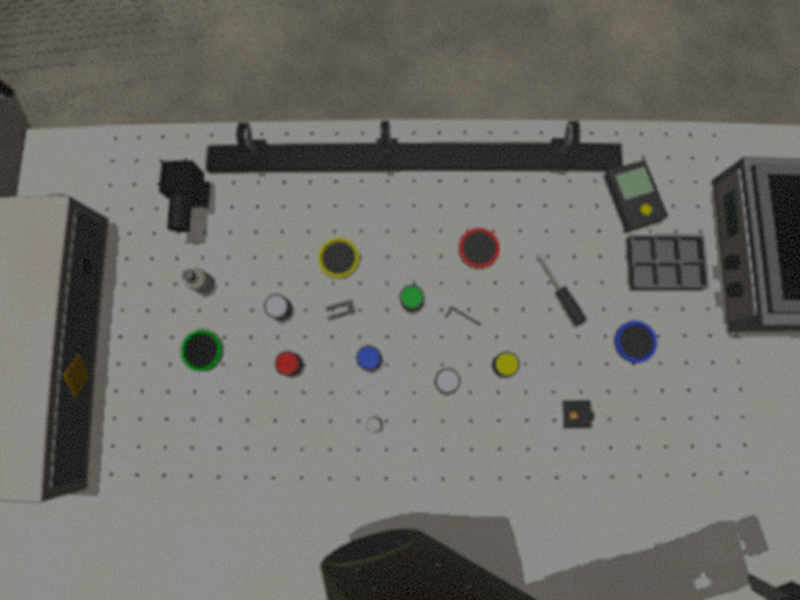

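View pics/scene0.png

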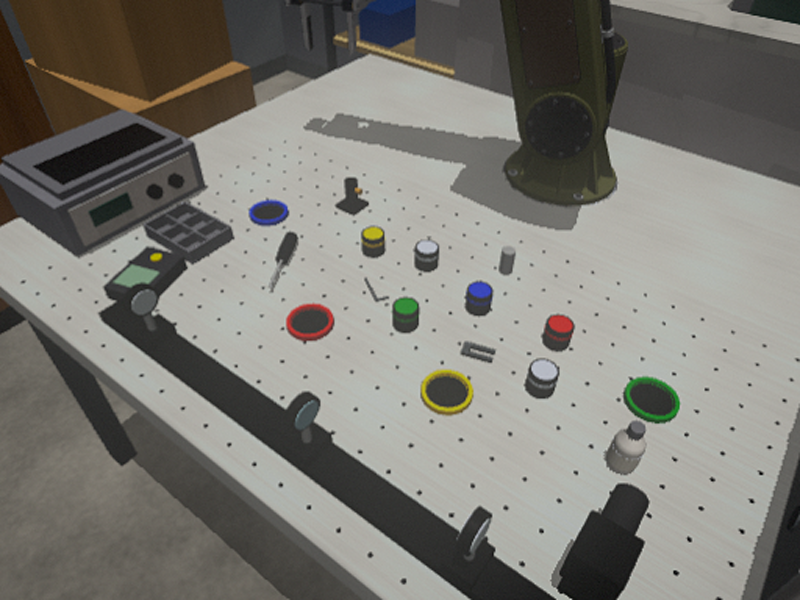

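Top view (800x600): filters are red (288,363), green (412,297), blue (369,358) and yellow (507,364). Clear lenses are at (277,306) and (448,380). Seats are red (479,248), green (201,350), blue (636,341) and yellow (339,257). The bottle is at (198,280). The scene view shows the same layout, with everything upright.

```bash
cat > h.py <<'E'
import numpy as np, cv2
from scipy.spatial.transform import Rotation as Ro
from cell import manip
def ray2pt(p,u,v,z):
    f=192/np.tan(np.radians(p["fovy"]/2))
    K=np.array([[f,0,p["cx"]],[0,f,p["cy"]],[0,0,1]])
    s=cv2.undistortPoints(np.array([[[u,v]]],float),K,np.array([p["k1"],0,0,0.]))[0,0]
    d=Ro.from_euler("xyz",p["attitude"]).apply([s[0],s[1],1]); o=p["origin"]
    return (o+d*(z-o[2])/d[2])[:2]
def shift(to,fr,yaw):  # tool x,y in cm for a world move, tool down
    d=(np.array(to)-fr)/10; c,s=np.cos(yaw),np.sin(yaw)
    return np.round([c*d[0]+s*d[1], s*d[0]-c*d[1]],1)
E
python3 - <<'E'
from h import *
im=cv2.imread("pics/topraw.png"); p=manip.camera_params("top"); k=1.5625
hsv=cv2.cvtColor(im,cv2.COLOR_BGR2HSV)
def find(u,v,r,z,sat):
    u,v=u/k,v/k; m=np.zeros(im.shape[:2],np.uint8); cv2.circle(m,(int(u),int(v)),r,255,-1)
    if sat: m&=((hsv[...,1]>110)&(hsv[...,2]>60)).astype(np.uint8)*255
    else: return ray2pt(p,u,v,z),0
    pts=cv2.findNonZero(m); (a,b),R=cv2.minEnclosingCircle(pts); 
    return ray2pt(p,a,b,z),[round(float(x),1) for x in (u,v,a,b,R)], ray2pt(p,*pts.mean((0,1)),z)
F=dict(red=(288,363),green=(412,297),blue=(369,358),yellow=(507,364))
S=dict(red=(479,248),green=(201,350),blue=(636,341),yellow=(339,257))
for n in F: print(n,"filter",ray2pt(p,F[n][0]/k,F[n][1]/k,42),find(*F[n],14,42,1)); print("  seat",ray2pt(p,S[n][0]/k,S[n][1]/k,12),find(*S[n],20,12,1))
for q in((277,306),(448,380),(374,425)): print("clear/post",ray2pt(p,q[0]/k,q[1]/k,42))
print(ray2pt(p,198/k,280/k,60),"bottle")
E
```

```text
red filter [475.18873136 220.60009983] (array([475.39274328, 222.2251559 ]), [184.3, 232.3, 183.7, 232.2, 7.3], array([475.25424759, 222.50929537]))
  seat [ 687.68495894 -119.62114024] (array([ 689.14266784, -118.77769049]), [306.6, 158.7, 306.3, 158.2, 12.9], array([ 688.87052983, -118.0438836 ]))
green filter [591.02894608   4.44549189] (array([591.99031424,   5.98948354]), [263.7, 190.1, 263.1, 189.7, 7.0], array([591.8913159,   5.8584386]))
  seat [499.65058091 388.53488537] (array([499.81812213, 389.17107213]), [128.6, 224.0, 128.4, 223.9, 13.2], array([498.86980117, 387.21983981]))
blue filter [483.90697595  79.32931636] (array([485.17681358,  80.97562817]), [236.2, 229.1, 235.6, 228.7, 7.0], array([485.1405688 ,  80.84406056]))
  seat [ 513.87907877 -401.6516838 ] (array([ 513.55870065, -400.06244824]), [407.0, 218.2, 406.5, 218.4, 13.3], array([ 513.3194008 , -399.70551366]))
yellow filter [ 472.79053234 -159.77345369] (array([ 472.85829018, -158.47213862]), [324.5, 233.0, 324.0, 232.9, 7.3], array([ 473.44518753, -158.2461775 ]))
  seat [671.6092156  139.26638233] (array([671.24804502, 141.20254608]), [217.0, 164.5, 216.3, 164.6, 13.0], array([671.20781029, 141.20887018]))
clear/post [575.65611321 243.60278314]
clear/post [445.78664814 -57.19379951]
clear/post [369.78881249  69.81591894]
[619.7128594  382.45239428] bottle
```

```bash
python3 - <<'E'
from h import *
y=.3205; c,s=np.cos(y),np.sin(y)
P=dict(yF=(473,-158.5),yS=(671.2,141),gF=(592,5.5),gS=(499.8,389),rF=(475.3,222),rS=(689,-119),bF=(485.2,80.5),bS=(513.6,-400.3))
f=np.array([173.42,-521.93])
for n,q in P.items():
    t=shift(q,f,y); print(n,t); f=f+10*np.array([c*t[0]+s*t[1], s*t[0]-c*t[1]])
E
python3 -m creep '[[0.4,[0,0,0],0],[0.4,[39.9,-25.2,5],0],[0.4,[39.9,-25.2,5],0],[0.4,[39.9,-25.2,5],0],[0.4,[39.9,-25.2,5],0],[0.4,[39.9,-25.2,5],0]]' 30
```

```text
yF [ 39.9 -25.1]
yS [ 28.2 -22.1]
gF [-11.8  10.3]
gS [  3.4 -39.3]
rF [-7.6 15.1]
rS [ 9.5 39.1]
bF [-13.  -25.4]
bS [-12.5  46.6]
clock: 0.7
eef_pos: [331.8, -327.9, 193.0]
eef_rot: [3.141, -0.0, 0.32]
wrist_force: [0.3, -0.2, -0.1]
finger_gap: 65.6
finger_force: 0.0
```

```bash
python3 -m creep '[[0.4,[18,-11.2,5],0],[0.4,[18,-11.2,5],0],[0.4,[18,-11.2,5],0],[0.4,[18,-11.2,5],0],[0.4,[18,-11.2,5],0],[0.4,[18,-11.2,5],0],[0.4,[18,-11.2,5],0],[0.4,[18,-11.2,5],0],[0.4,[18,-11.2,5],0]]'
python3 - <<'E'
from h import *
st=manip.read_state(); print(st["eef_pos"],shift((473,-158.5),st["eef_pos"][:2],.3205))
p=manip.camera_params("wrist"); print(p)
cv2.imwrite("pics/w1.png",manip.camera("wrist")[:,:,::-1])
E
```

```text
clock: 1.6
eef_pos: [466.1, -167.5, 143.4]
eef_rot: [3.141, -0.0, 0.319]
wrist_force: [0.3, 0.5, 0.3]
finger_gap: 65.7
finger_force: 0.0
[ 466.12092569 -167.54374464  143.4421246 ] [ 0.9 -0.6]
{'fovy': 59.09433197892868, 'cx': 258.40062732546227, 'cy': 190.808474757806, 'k1': -0.06104714740730054, 'origin': array([ 537.35919079, -144.09715107,  308.67992443]), 'attitude': array([ 2.88034976e+00,  3.14588444e-04, -1.25105310e+00])}
```

View pics/w1.png

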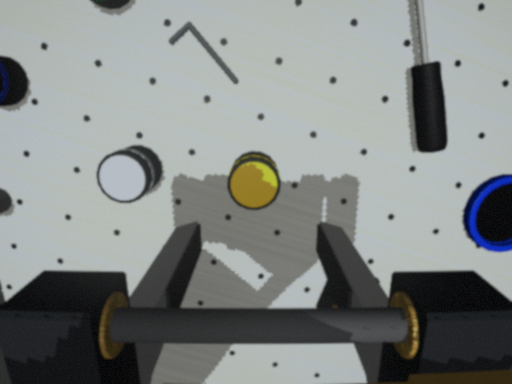

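The wrist view shows the yellow glass centred at (254,183), with clear lens b's glass at (126,175).

```bash
python3 - <<'E'
from h import *
p=manip.camera_params("wrist");st=manip.read_state()
w=ray2pt(p,254,183,42); print(w,shift(w,st["eef_pos"][:2],.3205),ray2pt(p,126,175,42))
E
```

```text
[ 474.80282257 -160.87981496] [ 1.  -0.4] [448.49207634 -59.99635207]
```

```bash
python3 -m creep '[[0.4,[1,-0.5,0],0],[0.4,[1,-0.5,4],0],[0.4,[1,-0.5,8],0],[0.4,[1,-0.5,10],0],[0.4,[1,-0.5,11.5],0],[0.4,[1,-0.5,11.5],0],[0.4,[1,-0.5,11.5],0],[-1,[1,-0.5,11.5],0],[-1,[1,-0.5,11.5],0],[-1,[1,-0.5,11.5],0],[-1,[1,-0.5,11.5],0],[-1,[1,-0.5,11.5],0]]' 25
```

```text
clock: 2.85
eef_pos: [474.8, -158.9, 28.7]
eef_rot: [3.141, -0.001, 0.321]
wrist_force: [-1.0, 0.2, 6.0]
finger_gap: 43.8
finger_force: 25.0
```

```bash
python3 -m creep '[[-1,[0,0,-3],0],[-1,[0,0,-7],0],[-1,[0,0,-11],0],[-1,[3,-2.4,-11.5],0],[-1,[6.5,-5.2,-11.5],0],[-1,[10.5,-8.3,-11.5],0],[-1,[14.5,-11.5,-11.5],0],[-1,[18.5,-14.7,-11.5],0],[-1,[22,-17.5,-11.5],0],[-1,[25,-19.8,-11.5],0],[-1,[27,-21.4,-11.5],0],[-1,[28.1,-22.3,-11.5],0]]'
python3 -m creep '[[-1,[0,0,0],0],[-1,[0,0,0],0],[-1,[0,0,0],0]]'
python3 - <<'E'
from h import *
st=manip.read_state(); print(st["eef_pos"],shift((671.2,141),st["eef_pos"][:2],.3205))
p=manip.camera_params("wrist")
w=cv2.imwrite("pics/w2.png",manip.camera("wrist")[:,:,::-1])
E
```

```text
clock: 4.05
eef_pos: [671.2, 143.6, 142.3]
eef_rot: [-3.141, 0.001, 0.322]
wrist_force: [0.4, -0.3, -0.9]
finger_gap: 43.5
finger_force: 25.0
clock: 4.35
eef_pos: [670.5, 140.5, 143.1]
eef_rot: [3.142, 0.0, 0.32]
wrist_force: [0.3, -0.6, -0.9]
finger_gap: 43.7
finger_force: 25.0
[670.45867591 140.54990288 143.14505819] [ 0.1 -0. ]
```

View pics/w2.png

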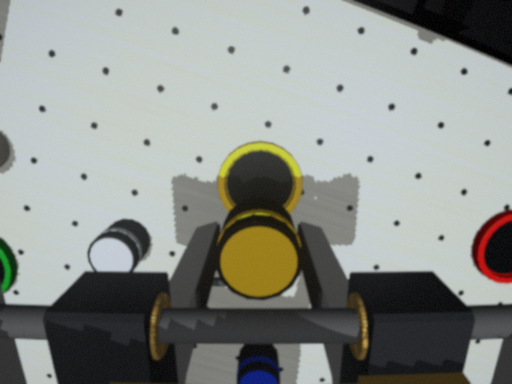

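The yellow tube is firmly held, with its glass at (260,257), and the yellow seat is right below it. Lower and release.

```bash
python3 -m creep '[[-1,[0,0,4],0],[-1,[0,0,8],0],[-1,[0,0,10],0],[-1,[0,0,10.9],0],[-1,[0,0,10.9],0],[-1,[0,0,10.9],0],[0.4,[0,0,10.9],0],[0.4,[0,0,10.9],0],[0.4,[0,0,10.9],0],[0.4,[0,0,9],0],[0.4,[0,0,5],0],[0.4,[0,0,0],0]]'
python3 -m creep '[[0.4,[-3,2.5,0],0],[0.4,[-7,6,0],0],[0.4,[-10,9,0],0],[0.4,[-11.7,10.3,0],0],[0.4,[-11.7,10.3,0],0],[0.4,[-11.7,10.3,0],0],[0.4,[-11.7,10.3,0],0]]'
cat > look.py <<'E'
import sys
from h import *
name,tx,ty=sys.argv[1],float(sys.argv[2]),float(sys.argv[3])
st=manip.read_state(); e=st["eef_pos"]; p=manip.camera_params("wrist"); im=manip.camera("wrist")
cv2.imwrite(f"pics/{name}.png",im[:,:,::-1]); print(e,shift((tx,ty),e[:2],.3205))
E
python3 look.py w3 592 5.5
```

```text
clock: 5.6
eef_pos: [669.9, 141.4, 142.7]
eef_rot: [-3.141, 0.004, 0.321]
wrist_force: [0.0, -0.0, -0.7]
finger_gap: 66.1
finger_force: 0.0
clock: 6.3
eef_pos: [592.7, 7.8, 143.2]
eef_rot: [-3.142, -0.0, 0.322]
wrist_force: [-0.2, 0.4, 1.2]
finger_gap: 65.6
finger_force: 0.0
[592.73901413   7.78717431 143.179294  ] [-0.1  0.2]
```

View pics/w3.png

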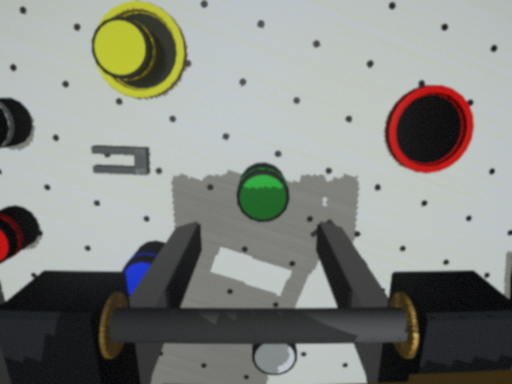

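Yellow's glass is at (121,49) inside its seat, whose rim centre is (140,49). Green's glass is at (263,192) and the red seat is at (430,128).

```bash
python3 - <<'E'
from h import *
p=manip.camera_params("wrist");st=manip.read_state()
print("Y",ray2pt(p,121,49,47),"seat",ray2pt(p,140,49,12),"rseat",ray2pt(p,430,128,12))
w=ray2pt(p,263,192,42);print(w,shift(w,st["eef_pos"][:2],.3205))
E
```

```text
Y [667.60013304 138.99054234] seat [672.87712936 138.0909757 ] rseat [ 690.5096758 -118.1935295]
[596.50073887   5.19524559] [0.3 0.4]
```

```bash
python3 -m creep '[[0.4,[0.1,0.2,0],0],[0.4,[0.1,0.2,4],0],[0.4,[0.1,0.2,8],0],[0.4,[0.1,0.2,10],0],[0.4,[0.1,0.2,11.5],0],[0.4,[0.1,0.2,11.5],0],[0.4,[0.1,0.2,11.5],0],[-1,[0.1,0.2,11.5],0],[-1,[0.1,0.2,11.5],0],[-1,[0.1,0.2,11.5],0],[-1,[0.1,0.2,11.5],0],[-1,[0.1,0.2,11.5],0]]'
python3 - <<'E'
from h import *
e=manip.read_state()["eef_pos"]; print(e,shift((499.8,389),e[:2],.3205))
E
```

```text
clock: 7.55
eef_pos: [594.1, 5.3, 28.8]
eef_rot: [3.141, -0.001, 0.321]
wrist_force: [-1.7, -0.1, 6.1]
finger_gap: 43.4
finger_force: 25.0
[594.14782067   5.26072321  28.81195403] [  3.1 -39.4]
```

```bash
python3 -m creep '[[-1,[0,0,-3],0],[-1,[0,0,-7],0],[-1,[0,0,-11],0],[-1,[0.4,-4,-11.5],0],[-1,[0.7,-8.5,-11.5],0],[-1,[1.1,-13.5,-11.5],0],[-1,[1.5,-18.5,-11.5],0],[-1,[1.9,-23.5,-11.5],0],[-1,[2.3,-28.5,-11.5],0],[-1,[2.6,-33,-11.5],0],[-1,[2.9,-37,-11.5],0],[-1,[3.1,-39.4,-11.5],0]]'
python3 -m creep '[[-1,[0,0,0],0],[-1,[0,0,0],0],[-1,[0,0,0],0]]'
python3 look.py w4 499.8 389
```

```text
clock: 8.75
eef_pos: [497.6, 391.6, 142.8]
eef_rot: [-3.141, 0.0, 0.323]
wrist_force: [1.1, -0.5, -0.9]
finger_gap: 43.7
finger_force: 25.0
clock: 9.05
eef_pos: [499.4, 387.9, 143.0]
eef_rot: [3.141, 0.0, 0.32]
wrist_force: [-0.1, 0.3, -0.4]
finger_gap: 43.5
finger_force: 25.0
[499.37338424 387.91803084 143.0272611 ] [ 0.1 -0.1]
```

View pics/w4.png

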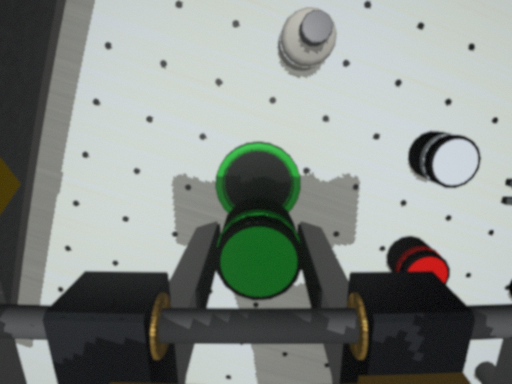

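The green tube is held with its glass at (259,257), lined up with the green seat the same way as yellow was. Lower, release, then go to red.

```bash
python3 -m creep '[[-1,[0.1,-0.1,4],0],[-1,[0.1,-0.1,8],0],[-1,[0.1,-0.1,10],0],[-1,[0.1,-0.1,10.9],0],[-1,[0.1,-0.1,10.9],0],[-1,[0.1,-0.1,10.9],0],[0.4,[0.1,-0.1,10.9],0],[0.4,[0.1,-0.1,10.9],0],[0.4,[0.1,-0.1,10.9],0],[0.4,[0.1,-0.1,9],0],[0.4,[0.1,-0.1,5],0],[0.4,[0.1,-0.1,0],0]]'
python3 -m creep '[[0.4,[-2,4,0],0],[0.4,[-4,8,0],0],[0.4,[-6,12,0],0],[0.4,[-7.6,15.1,0],0],[0.4,[-7.6,15.1,0],0],[0.4,[-7.6,15.1,0],0],[0.4,[-7.6,15.1,0],0]]'
python3 look.py w5 475.3 222
```

```text
clock: 10.3
eef_pos: [498.9, 389.7, 142.9]
eef_rot: [3.141, 0.003, 0.321]
wrist_force: [0.5, 0.0, 0.2]
finger_gap: 65.5
finger_force: 0.0
clock: 11.0
eef_pos: [475.3, 223.7, 143.3]
eef_rot: [-3.141, -0.001, 0.321]
wrist_force: [-0.8, -0.3, -0.2]
finger_gap: 65.8
finger_force: 0.0
[475.34237265 223.7143679  143.28602262] [-0.1  0.2]
```

View pics/w5.png

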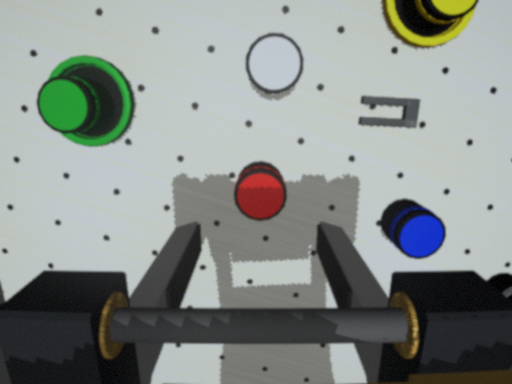

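Green stands in its seat, glass at (68,104) and rim centre at (90,101). The red glass is at (260,192), and clear lens a is undisturbed at (274,62). Grasp red.

```bash
python3 - <<'E'
from h import *
p=manip.camera_params("wrist")
print("G",ray2pt(p,68,104,47),"seat",ray2pt(p,90,101,12),"red",ray2pt(p,260,192,42))
E
python3 -m creep '[[0.4,[0,0.2,0],0],[0.4,[0,0.2,4],0],[0.4,[0,0.2,8],0],[0.4,[0,0.2,10],0],[0.4,[0,0.2,11.5],0],[0.4,[0,0.2,11.5],0],[0.4,[0,0.2,11.5],0],[-1,[0,0.2,11.5],0],[-1,[0,0.2,11.5],0],[-1,[0,0.2,11.5],0],[-1,[0,0.2,11.5],0],[-1,[0,0.2,11.5],0]]'
python3 - <<'E'
from h import *
e=manip.read_state()["eef_pos"]; print(e,shift((689,-119),e[:2],.3205))
E
```

```text
G [499.12506442 385.43756801] seat [501.19871836 385.62192413] red [478.25820532 223.48544051]
clock: 12.25
eef_pos: [476.0, 221.2, 28.7]
eef_rot: [-3.142, -0.001, 0.321]
wrist_force: [-1.2, 0.3, 6.6]
finger_gap: 43.4
finger_force: 25.0
[476.03887233 221.18058238  28.69164478] [ 9.5 39. ]
```

```bash
python3 -m creep '[[-1,[0,0,-3],0],[-1,[0,0,-7],0],[-1,[0,0,-11],0],[-1,[0.9,3.8,-11.5],0],[-1,[2,8.2,-11.5],0],[-1,[3.2,13.1,-11.5],0],[-1,[4.4,18,-11.5],0],[-1,[5.6,23,-11.5],0],[-1,[6.8,28,-11.5],0],[-1,[8,32.8,-11.5],0],[-1,[8.9,36.5,-11.5],0],[-1,[9.5,39,-11.5],0]]'
python3 -m creep '[[-1,[0,0,0],0],[-1,[0,0,0],0],[-1,[0,0,0],0]]'
python3 look.py w6 689 -119
```

```text
clock: 13.45
eef_pos: [689.5, -122.0, 142.4]
eef_rot: [-3.141, 0.001, 0.319]
wrist_force: [0.3, 0.5, -1.4]
finger_gap: 43.7
finger_force: 25.0
clock: 13.75
eef_pos: [688.6, -118.1, 143.0]
eef_rot: [-3.141, 0.0, 0.322]
wrist_force: [-0.5, 0.4, -0.9]
finger_gap: 43.5
finger_force: 25.0
[ 688.55659784 -118.14695262  143.03034414] [0.  0.1]
```

View pics/w6.png

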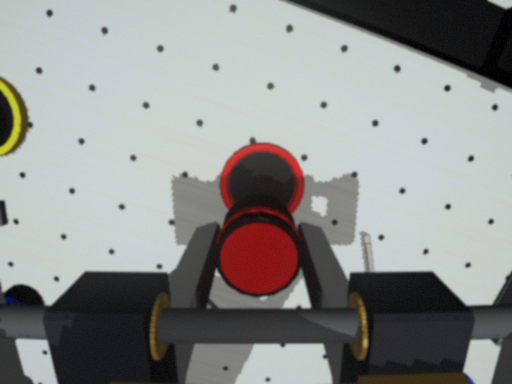

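The red tube is held with its glass at (259,257), and the red seat is at (262,183), 1–2 mm to the right. Lower, release, then go to blue.

```bash
python3 -m creep '[[-1,[0,0.1,4],0],[-1,[0,0.1,8],0],[-1,[0,0.1,10],0],[-1,[0,0.1,10.9],0],[-1,[0,0.1,10.9],0],[-1,[0,0.1,10.9],0],[0.4,[0,0.1,10.9],0],[0.4,[0,0.1,10.9],0],[0.4,[0,0.1,10.9],0],[0.4,[0,0.1,9],0],[0.4,[0,0.1,5],0],[0.4,[0,0.1,0],0]]'
python3 -m creep '[[0.4,[-2,-4,0],0],[0.4,[-4,-8,0],0],[0.4,[-6,-12,0],0],[0.4,[-8.5,-16.5,0],0],[0.4,[-10.5,-21,0],0],[0.4,[-13,-25.4,0],0],[0.4,[-13,-25.4,0],0],[0.4,[-13,-25.4,0],0],[0.4,[-13,-25.4,0],0]]'
python3 look.py w7 485.2 80.5
```

```text
clock: 15.0
eef_pos: [688.3, -119.9, 142.6]
eef_rot: [-3.14, 0.003, 0.321]
wrist_force: [0.1, 0.1, 0.6]
finger_gap: 65.6
finger_force: 0.0
clock: 15.9
eef_pos: [486.6, 79.5, 143.4]
eef_rot: [3.141, -0.001, 0.32]
wrist_force: [0.1, -0.2, 0.6]
finger_gap: 66.0
finger_force: 0.0
[486.55747135  79.49508802 143.38943678] [-0.1 -0.1]
```

View pics/w7.png

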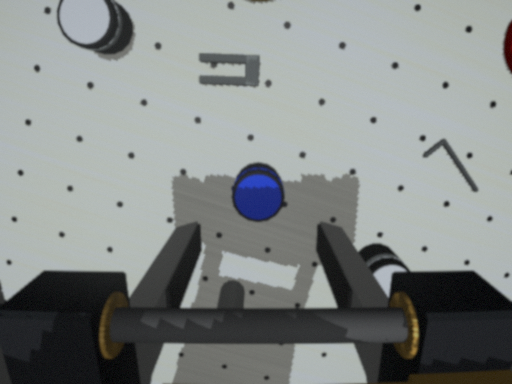

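The blue glass is at (258,192), with nothing near the fingers. Clear lens b is at (385,270), about 140 mm away.

```bash
python3 -m creep '[[0.4,[-0.1,-0.1,0],0],[0.4,[-0.1,-0.1,4],0],[0.4,[-0.1,-0.1,8],0],[0.4,[-0.1,-0.1,10],0],[0.4,[-0.1,-0.1,11.5],0],[0.4,[-0.1,-0.1,11.5],0],[0.4,[-0.1,-0.1,11.5],0],[-1,[-0.1,-0.1,11.5],0],[-1,[-0.1,-0.1,11.5],0],[-1,[-0.1,-0.1,11.5],0],[-1,[-0.1,-0.1,11.5],0],[-1,[-0.1,-0.1,11.5],0]]'
python3 - <<'E'
from h import *
e=manip.read_state()["eef_pos"]; print(e,shift((513.6,-400.3),e[:2],.3205))
E
```

```text
clock: 17.15
eef_pos: [484.8, 80.6, 28.7]
eef_rot: [3.141, -0.001, 0.321]
wrist_force: [-1.5, -0.4, 6.2]
finger_gap: 43.5
finger_force: 25.0
[484.80293276  80.63959614  28.67279571] [-12.4  46.6]
```

```bash
python3 -m creep '[[-1,[0,0,-3],0],[-1,[0,0,-7],0],[-1,[0,0,-11],0],[-1,[-1,3.8,-11.5],0],[-1,[-2.2,8.2,-11.5],0],[-1,[-3.5,13.1,-11.5],0],[-1,[-4.8,18,-11.5],0],[-1,[-6.1,22.8,-11.5],0],[-1,[-7.4,27.7,-11.5],0],[-1,[-8.7,32.6,-11.5],0],[-1,[-9.6,36,-11.5],0],[-1,[-10.2,38.2,-11.5],0]]'
python3 -m creep '[[-1,[-0.8,3,0],0],[-1,[-1.6,6,0],0],[-1,[-2.2,8.4,0],0],[-1,[-2.2,8.4,0],0],[-1,[-2.2,8.4,0],0],[-1,[-2.2,8.4,0],0]]'
python3 look.py w8 513.6 -400.3
```

```text
clock: 18.35
eef_pos: [507.6, -316.7, 142.7]
eef_rot: [-3.141, 0.0, 0.319]
wrist_force: [0.4, 1.5, -1.1]
finger_gap: 43.4
finger_force: 25.0
clock: 18.95
eef_pos: [513.8, -399.8, 143.0]
eef_rot: [-3.141, 0.0, 0.321]
wrist_force: [1.5, -0.5, -0.8]
finger_gap: 43.3
finger_force: 25.0
[ 513.81365317 -399.77454371  142.99763627] [-0.  0.]
```

View pics/w8.png

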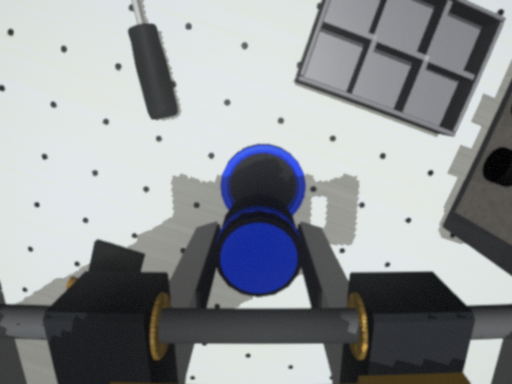

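The blue tube is held with its glass at (259,257) and the blue seat at (263,185), about 2 mm to the right. The box and stop block are clear of the gripper. Lower, release and retreat.

```bash
python3 -m creep '[[-1,[0,0.1,4],0],[-1,[0,0.1,8],0],[-1,[0,0.1,10],0],[-1,[0,0.1,10.9],0],[-1,[0,0.1,10.9],0],[-1,[0,0.1,10.9],0],[0.4,[0,0.1,10.9],0],[0.4,[0,0.1,10.9],0],[0.4,[0,0.1,10.9],0],[0.4,[0,0.1,9],0],[0.4,[0,0.1,5],0],[0.4,[0,0.1,0],0]]'
python3 -m creep '[[0.4,[0,0,-5],0],[0.4,[-5,0,-7],0],[0.4,[-10,0,-7],0],[0.4,[-15,0,-7],0],[0.4,[-18,0,-7],0],[0.4,[-18,0,-7],0],[0.4,[-18,0,-7],0],[0.4,[-18,0,-7],0]]'
python3 - <<'E'
from h import *
im=manip.camera("top")[:,:,::-1]
cv2.imwrite("pics/top2.png",cv2.resize(im[120:280,90:450],(800,356),interpolation=cv2.INTER_CUBIC))
im=manip.camera("scene")[:,:,::-1]
cv2.imwrite("pics/scene2.png",cv2.resize(im[110:320,120:460],(800,494),interpolation=cv2.INTER_CUBIC))
E
```

```text
clock: 20.2
eef_pos: [513.3, -401.1, 142.9]
eef_rot: [-3.139, 0.002, 0.321]
wrist_force: [0.3, 0.5, 0.4]
finger_gap: 65.7
finger_force: 0.0
clock: 21.0
eef_pos: [344.0, -458.1, 213.2]
eef_rot: [3.141, -0.0, 0.322]
wrist_force: [-0.2, -0.2, -0.6]
finger_gap: 66.0
finger_force: 0.0
```

View pics/top2.png

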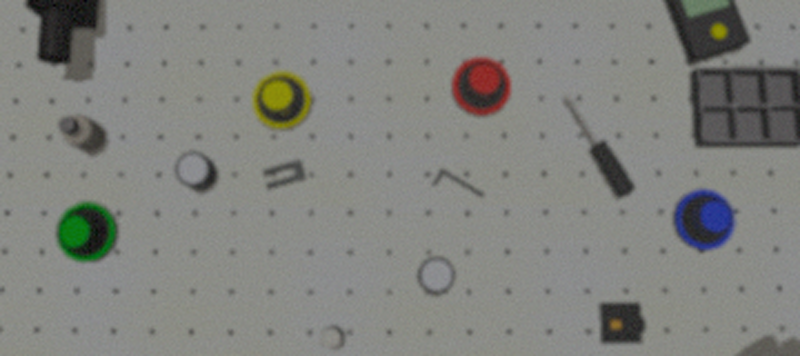

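View pics/scene2.png

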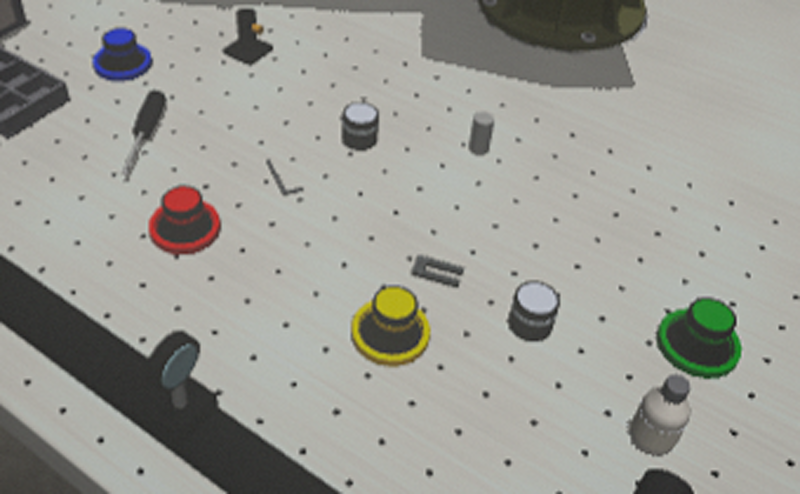

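All four tubes stand in their seats and both clear lenses are in place. Crop glass centres: yellow (278,96), red (485,80), green (75,232), blue (716,216). Seat centres: (283,101), (482,86), (87,232), (704,220). I'll check the offsets with the parallax removed.

```bash
python3 - <<'E'
from h import *
p=manip.camera_params("top");k=2.2222
g=lambda q,z:ray2pt(p,q[0]/k+90,q[1]/k+120,z)
for a,b in(((278,96),(283,101)),((485,80),(482,86)),((75,232),(87,232)),((716,216),(704,220))): print(np.round(g(a,47)-g(b,12),1))
E
```

```text
[-2.1  1.5]
[-1.5  0.4]
[-2.5  1.4]
[ 1.9 -1.1]
```

All the offsets are within about 3 mm, so I'll hand the job in.

```bash
python3 -c "
from cell import manip
print(manip.sign_off())"
```

```text
the job is handed in; nothing more can be done
None
```

All four filters stand glass up in the seats of their own colours, about 3 mm or less off centre by the last top picture, and both clear lenses look undisturbed; I handed the job in at about 21 s, and the hand-in returned no verdict.

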